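# Put the cleaned sample-preparation pieces into their own holders

### The arm

A 6-joint arm with a two-finger parallel gripper is mounted at the origin on a cart in front of the work surface, level with it; the furniture and walls round the work are solid. World frame = base frame: x ahead of the robot, y to its left, z up, the work surface at z = 0. Lengths are in m, angles in rad, forces in N, time in s.
With the tool pointing down it reaches from about 0.325 to 0.775 m from the base axis. Payload 9.3 kg.
Tool frame: the origin (TCP) lies at the very end of the fingers, on their centre line; the grasp point (between the pads) lies 19 mm behind it; y points along the fingers, x is the direction in which the jaws open and shut, and the axes are right-handed (so a half turn about y gives the same grasp; the last joint's range is limited). The gripper opens to 85 mm and grips with 20 to 120 N. Pads are 22 mm wide; open, the fingers measure 114 mm over their backs; the gripper's body (76 mm by 85 mm) begins 54 mm behind the grasp point. The pads swing forward as they close: fully open they stand 13 mm farther back than shut.
Start: joints at [1.192, 0.259, 0.021, 1.334, 0, 1.418], TCP at [0.123, 0.536, 0.231] pointing down, gripper open.
Joint ranges: [-3.04, 3.04], [-0.91, 1.82], [-1.04, 1.36], [-1.92, 1.95], [-1.52, 1.45], [-3.14, 3.14]. Speed limits (rad/s): [2.22, 2.22, 2.79, 3.14, 3.14, 3.14].

### API

Orientations are given as a rotation vector (axis times angle).
In Python, from workcell import env gives the robot as it stands. The module is installed in compiled form; this text tells all that it offers.
- The arm moves only by the tool arm_command, never from a script. Its argument "moves" is a list of rows, each a list of 4 numbers: the shift along the world's x, y, z in m, then the turn about the world's z in degrees. A call has 1 to 20 rows; each row is the pose to reach, as a shift and turn from the pose commanded when the call began; what a row does not reach only later rows make up. A row lasts 1/10 s, in which the tool goes at most 50 mm and 8.59 degrees, less where a joint would pass 70% of its speed; a pose out of reach is approached as far as the arm can. A call with a gripper value outside its range is refused whole. "gripper" is the finger opening in m, from 0 to 0.0854, set as the call begins (left out, the last holds). The fingers move at their own pace and stop on an object; "newtons" is the grip in N (left out, the last holds). Time passes only in rows, so rows that repeat a pose let the fingers close. It gives the time, the measured TCP pose, the force and the opening at its end, in the units of the state.
- env.observe(): the state, without advancing time (a new reading comes with each control period).
- env.grab_frame(name): name is "scene" or "top" or "wrist"; returns the picture (480x640x3 uint8, red, green, blue); there is no depth.
- env.calibration(name): a dict with "K" (3x3 intrinsics, pixels), "distortion" ([k1, k2, p1, p2, k3] as OpenCV has them; the pictures are not rectified), "rvec" (rotation vector, rad) and "tvec" (3), from world to camera coordinates, as OpenCV has them; the wrist camera has in their place "hand_eye" (4x4, takes a point from camera to tool coordinates, whose origin is the TCP and whose axes are the tool frame's). Camera axes: x right, y down, z forward; pixel columns grow to the right and rows downward; lengths in m; the calibration is good to about 2 mm. A picture is of the moment at which its call begins: read the wrist's pose just before it. calibration takes no time and is no camera call.
- env.job_done(): hands the job in, once; it reports no verdict.
The state is a dict: "time_s": time; "joint_positions": joint angles; "qvel": joint speeds; "joint_efforts": joint torques, N m; "tool_pos": TCP position; "tcp_rot": TCP orientation; "contact_force": force on the tool from outside, world axes, zero at the start; "ft_torque": the same for the moment, N m; "gripper_width": finger opening in m.
Only numpy, scipy, OpenCV 4.12 (cv2) and the standard library are available. Lean on these libraries where they do the work, as an engineer would, in place of code of your own. Each camera call takes 0.05 s, during which the arm holds its last target.

### The job

Put the cleaned pieces away, each upright and fully down in its own holder: the larger porcelain crucible in the larger cork ring, the smaller crucible in the smaller cork ring, the metal press plunger (head up) in the rimmed seat on the square steel plate, and the glass vial (cap up) in the narrow flared vial stand. Any order will do; leave the glass beaker standing where it is, and let go of everything at the end.

Things in the scene. Friction and masses are not known exactly. Their poses are not given: they have to be found in the camera images.
- big_crucible_center (a point): centre, half-way up, of the larger open white porcelain crucible: straight rim 58 mm in outer diameter, 44 mm high, wall 4 mm, rounded (spherical, radius 29 mm) underside with a flat foot 24 mm across; its straight part runs from 26 mm above the foot to the rim. Stands upright on the worktop at the start; z axis up along its own axis. About 0.12 kg; grasp it across the outside or by one wall. Seated in its ring, this point is about 29 mm above the worktop
- small_crucible_center (a point): centre, half-way up, of the smaller open white porcelain crucible of the same form: outer diameter 40 mm, 32 mm high, wall 4 mm, spherical underside of radius 20 mm with a flat foot 16 mm across; straight from 18 mm above the foot. Stands upright at the start; z axis up. About 0.06 kg. Seated in its ring, this point is about 23 mm above the worktop
- plunger_center (a point): centre, half-way up, of the press plunger: a solid plain light-grey metal cylinder, 39 mm in diameter at its head, 39 mm high, about 0.28 kg, with its wider head on top at the start; z axis up. Seated, this point is about 26 mm above the worktop
- vial_center (a point): centre, half-way up, of the capped glass sample vial with a white cap: 27 mm in diameter, 76 mm high, about 0.03 kg, standing upright with the cap up; z axis up. Solid for grasping over its lowest 70 mm; the cap's top 6 mm cannot be gripped. Seated, this point is about 44 mm above the worktop
- big_ring: the larger cork ring, fixed to the worktop: 88 mm in outer diameter, 26 mm high, with a funnel-shaped hollow (45 degrees) 68 mm across at the top narrowing to 28 mm, in which a rounded underside centres itself. Origin: centre of its underside, at worktop height; z up
- small_ring: the smaller cork ring, fixed: 66 mm in outer diameter, 21 mm high, hollow (45 degrees) 48 mm across at the top narrowing to 18 mm. Origin: centre of its underside; z up
- plunger_seat: the plunger's seat, fixed: a dark square steel plate 84 x 84 x 6 mm with a low round aluminium rim in its middle; the round recess is 62 mm across at the top, 46 mm at its floor, which is 7 mm above the worktop; the rim's top is 20 mm above the worktop. Origin: centre of its underside; z up
- vial_stand: the vial's stand, fixed: a grey plastic foot 66 mm in diameter with a narrow upright round socket, flared at its mouth: 50 mm across at the top (39 mm above the worktop), 34 mm across in its straight part (below 27 mm), floor 6 mm above the worktop. Origin: centre of its underside; z up
- beaker: a clear, empty glass beaker, 57 mm in diameter, 79 mm high, standing loose among the things and not part of the job. Origin: centre of its underside; z up. (Round about: tall machines stand left and right behind the front strip of the worktop, left of y = 0.32 and right of y = -0.27 wherever x is over 0.47; nothing between them, x below 0.68, is higher than the beaker.)
Things that resemble listed ones, but are neither listed nor needed, are in the scene too. Leave any turquoise look-alike of the big_ring alone.

How it is judged:
At the end, for the whole second after the job is handed in: All four pieces stand upright (within 14 degrees, not upside down), at rest, fully down (centre height within 5 mm above and 6 mm below its seated height) and centred in their own holders: crucibles within 9 mm of the ring's axis, plunger within 11 mm of the seat's, vial within 10 mm of the stand's (horizontal distance between big_crucible_center and big_ring below 0.009 m and height (world z) of big_crucible_center between 0.0226 and 0.0336 m and angle between each of big_crucible_center, small_crucible_center, plunger_center, vial_center's own z axis and vertical below 0.25 rad and linear speed of each of big_crucible, small_crucible, plunger, vial below 0.02 m/s and horizontal distance between small_crucible_center and small_ring below 0.009 m and height (world z) of small_crucible_center between 0.017 and 0.028 m and horizontal distance between plunger_center and plunger_seat below 0.011 m and height (world z) of plunger_center between 0.0205 and 0.0315 m and horizontal distance between vial_center and vial_stand below 0.01 m and height (world z) of vial_center between 0.038 and 0.049 m); the robot touches nothing.
It fails at once if the beaker is pushed more than 25 mm away or tipped over (distance of beaker from where it was at the start of the episode above 0.025 m or angle between beaker's own z axis and vertical above 0.35 rad).
It also fails if it takes over 118 s, if anything falls off the work surface, if the arm or the gripper's body presses on something with over 40 N, if the wrist force passes 120 N, or if a joint passes its speed limit or range.

## Working session

There is one attempt and no reset: what is moved stays moved. The work goes in short steps, Python scripts to look and compute and a tool call to move; the robot and the scene stay as the last step left them, time stands still between calls to the robot, and variables do not carry over. Pictures are saved under pics/ and viewed, and the job is handed in when it is done.

Besides the shell and the picture viewer there is one more tool, called after "Call:" as a command line: name --pt "numbers of a row" for each row, then --argument value for the rest. arm_command: Moves the arm, as the interface text tells. Its arguments: {"type":"object","properties":{"moves":{"type":"array","items":{"type":"array","items":{"type":"number"}}},"gripper":{"type":"number"},"newtons":{"type":"number"}},"required":["moves"]}

```bash
mkdir -p pics; python3 - <<'E'
from workcell import env
import cv2,numpy as np
s=env.observe();print({k:np.round(v,4) for k,v in s.items()})
for n in ["scene","top"]:
    c=env.calibration(n);print(n,{k:np.round(v,4).tolist() for k,v in c.items()})
    cv2.imwrite(f"pics/{n}0.png",env.grab_frame(n)[:,:,::-1])
print(env.calibration("wrist"))
E
```

```text
{'time_s': np.float64(0.0), 'joint_positions': array([1.1924, 0.2592, 0.0208, 1.3337, 0.    , 1.4182]), 'qvel': array([ 0.0021,  0.0013, -0.0002,  0.0014, -0.0004, -0.0002]), 'joint_efforts': array([ 4.00000e-04, -5.55643e+01,  3.44529e+01,  1.38000e-02,
       -3.00000e-04,  0.00000e+00]), 'tool_pos': array([0.123 , 0.5358, 0.2307]), 'tcp_rot': array([-1.3083, -1.0404,  1.0424]), 'contact_force': array([-0.3194,  0.447 ,  0.4749]), 'ft_torque': array([-0.0057, -0.0353, -0.008 ]), 'gripper_width': np.float64(0.0853)}
scene {'K': [[471.1706, 0.0, 324.3388], [0.0, 471.1706, 241.4425], [0.0, 0.0, 1.0]], 'distortion': [-0.067, 0.0, 0.0, 0.0, 0.0], 'rvec': [0.6662, -2.6446, 1.1314], 'tvec': [0.39, 0.2552, 0.7956]}
top {'K': [[435.432, 0.0, 319.1382], [0.0, 435.432, 245.3403], [0.0, 0.0, 1.0]], 'distortion': [-0.043, 0.0, 0.0, 0.0, 0.0], 'rvec': [2.1424, -2.0327, 0.2475], 'tvec': [-0.0885, 0.5138, 0.9072]}
{'K': array([[429.63640829,   0.        , 311.00943623],
       [  0.        , 429.63640829, 240.43786709],
       [  0.        ,   0.        ,   1.        ]]), 'distortion': array([-0.05851771,  0.        ,  0.        ,  0.        ,  0.        ]), 'hand_eye': array([[ 9.99999830e-01,  4.36008371e-06, -5.83365451e-04,
         2.03091262e-04],
       [ 5.53044631e-04, -3.25353038e-01,  9.45592457e-01,
        -1.42849754e-01],
       [-1.85676859e-04, -9.45592619e-01, -3.25352985e-01,
         8.33139098e-02],
       [ 0.00000000e+00,  0.00000000e+00,  0.00000000e+00,
         1.00000000e+00]])}
```

View pics/scene0.png

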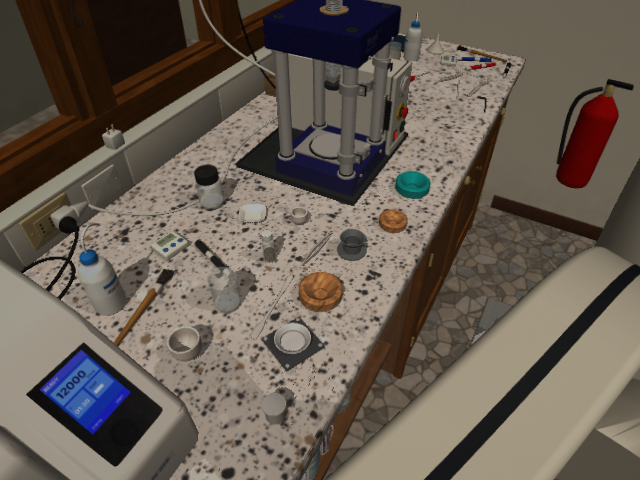

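View pics/top0.png

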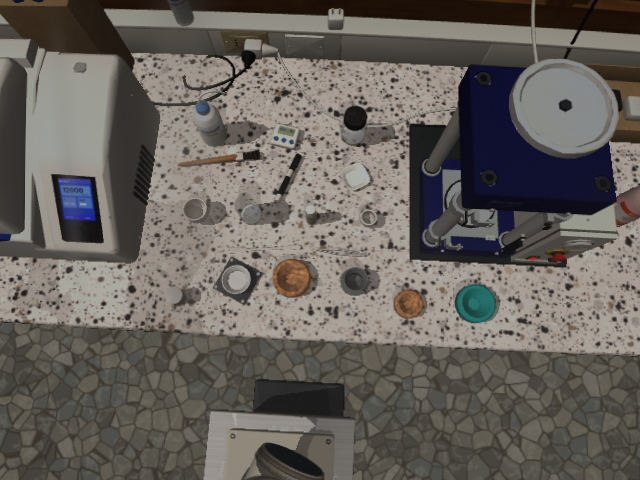

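Candidates in the top picture:
- Big crucible: (195,209).
- Small crucible: (369,217). The white weighing boat at (357,177) resembles it.
- Plunger: (174,296).
- Vial: (311,215). The dark-capped jar at (354,125) and the bottle at (210,122) resemble it.
- Beaker: (250,210).
- Big ring: cork at (291,278). The turquoise one at (475,304) is the decoy.
- Small ring: (408,304).
- Seat: (237,280).
- Vial stand: (354,281).

Next I'll check these choices in close crops.

```bash
python3 - <<'E'
import cv2,numpy as np
t=cv2.imread("pics/top0.png");s=cv2.imread("pics/scene0.png")
cv2.imwrite("pics/t_a.png",cv2.resize(t[180:330,150:350],None,fx=4,fy=4,interpolation=cv2.INTER_CUBIC))
cv2.imwrite("pics/t_b.png",cv2.resize(t[180:330,300:500],None,fx=4,fy=4,interpolation=cv2.INTER_CUBIC))
cv2.imwrite("pics/s_a.png",cv2.resize(s[160:430,150:450],None,fx=2.2,fy=2.2,interpolation=cv2.INTER_CUBIC))
E
```

```text
(no output)
```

View pics/t_a.png

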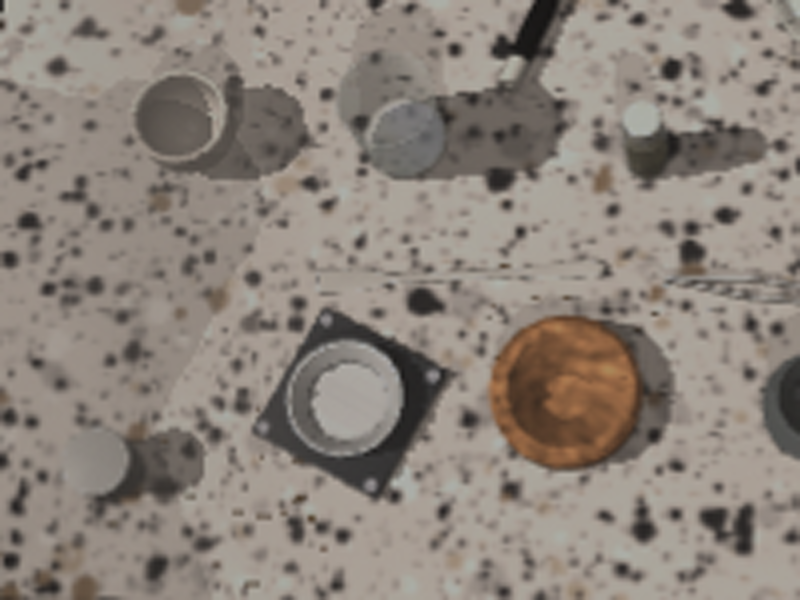

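View pics/t_b.png

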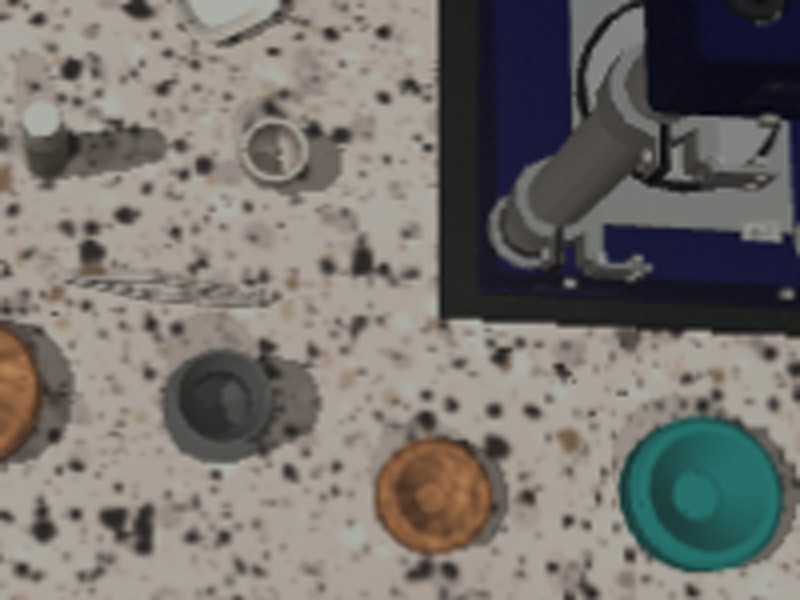

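View pics/s_a.png

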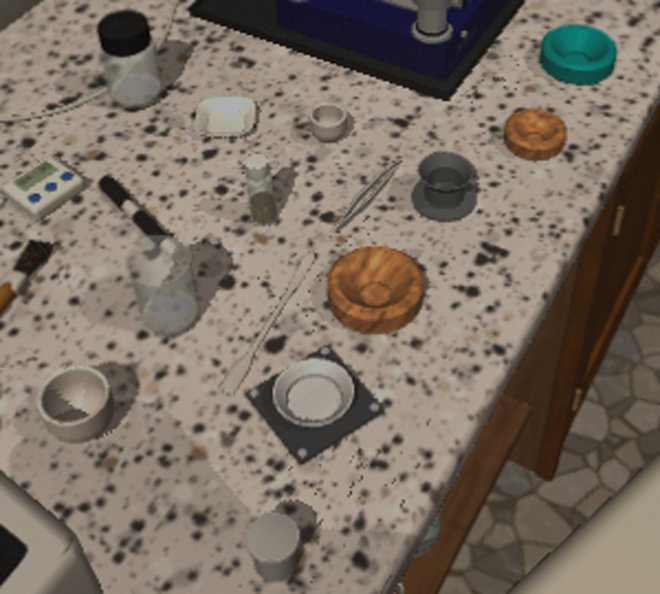

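```bash
cat > h.py <<'E'
from workcell import env
import cv2,numpy as np
from scipy.spatial.transform import Rotation as R
def cam(n,state=None):
    c=env.calibration(n);K=c["K"];d=np.array(c["distortion"])
    if n!="wrist":
        Rm=cv2.Rodrigues(np.array(c["rvec"]))[0];t=np.array(c["tvec"])
    else:
        T=np.eye(4);T[:3,:3]=R.from_rotvec(state["tcp_rot"]).as_matrix();T[:3,3]=state["tool_pos"]
        M=np.linalg.inv(T@c["hand_eye"]);Rm=M[:3,:3];t=M[:3,3]
    return np.array(K),d,Rm,t
def cast(cm,uv,z):
    K,d,Rm,t=cm
    p=cv2.undistortPoints(np.array(uv,float).reshape(-1,1,2),K,d).reshape(-1,2)
    r=np.c_[p,np.ones(len(p))]@Rm; o=-Rm.T@t
    return o+r*((z-o[2])/r[:,2])[:,None]
def proj(cm,P):
    K,d,Rm,t=cm
    return cv2.projectPoints(np.array(P,float).reshape(-1,3),cv2.Rodrigues(Rm)[0],t,K,d)[0].reshape(-1,2)
def circ(cm,img,x,y,z,r,col,sc=1,off=(0,0)):
    a=np.linspace(0,2*np.pi,60)
    p=(proj(cm,np.c_[x+r*np.cos(a),y+r*np.sin(a),0*a+z])-off)*sc
    cv2.polylines(img,[np.int32(np.round(p))],True,col,1,cv2.LINE_AA)
E
python3 - <<'E'
from h import *
top=cam("top");sc=cam("scene")
print("cams",-top[2].T@top[3],-sc[2].T@sc[3])
P=dict(bigc=((195.2,209),.044,.029),plug=((174.5,295.2),.039,.0195),seat=((236.3,279.2),.020,.031),bigr=((291.7,278),.026,.044),vial=((311.2,210),.076,.0135),smc=((369,217.7),.032,.02),stand=((354.7,280.5),.039,.025),smr=((408.7,303.7),.021,.033),beaker=((251,214.2),0,.0285))
t=cv2.imread("pics/top0.png");s=cv2.imread("pics/scene0.png")
o1=(150,180);t1=cv2.resize(t[180:330,150:450],None,fx=2.66,fy=2.66)
o2=(150,160);s1=cv2.resize(s[160:430,150:450],None,fx=2.2,fy=2.2)
for k,(uv,z,r) in P.items():
    p=cast(top,[uv],z)[0];print(k,p.round(4),np.hypot(p[0],p[1]).round(3))
    circ(top,t1,p[0],p[1],z,r,(0,255,0),2.66,o1);circ(sc,s1,p[0],p[1],z,r,(0,255,0),2.2,o2)
cv2.imwrite("pics/t_o.png",t1);cv2.imwrite("pics/s_o.png",s1)
E
```

```text
cams [ 0.28369958 -0.07534473  1.00433243] [0.15730084 0.53672099 0.7331125 ]
bigc [0.5945 0.232  0.044 ] 0.638
plug [0.3921 0.2556 0.039 ] 0.468
seat [0.4387 0.1244 0.02  ] 0.456
bigr [ 0.4472 -0.0026  0.026 ] 0.447
vial [ 0.5951 -0.0396  0.076 ] 0.596
smc [ 0.5981 -0.174   0.032 ] 0.623
stand [ 0.4468 -0.1449  0.039 ] 0.47
smr [ 0.4032 -0.2699  0.021 ] 0.485
beaker [0.6024 0.1085 0.    ] 0.612
```

View pics/t_o.png

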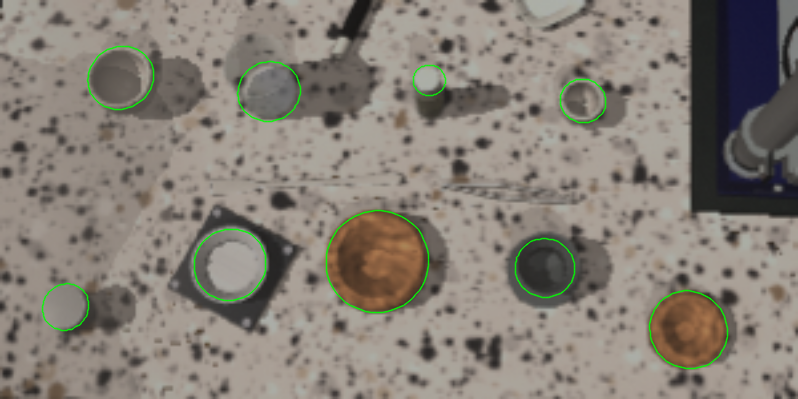

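View pics/s_o.png

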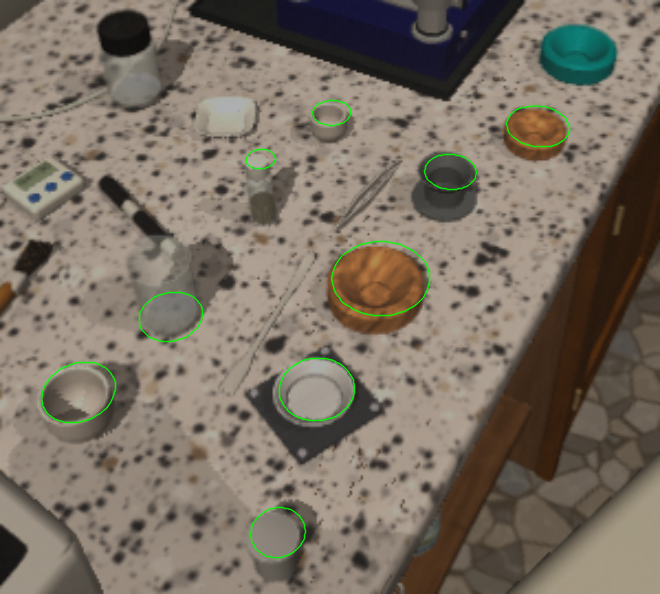

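The crops confirm the choices, and the top overlay fits. The scene overlay is off by a consistent 1–2 px, which is within calibration error. Next I'll use the wrist camera as the arbiter.

```bash
python3 - <<'E'
from h import *
s=env.observe();print(R.from_rotvec(s["tcp_rot"]).as_matrix().round(3))
cm=cam("wrist",s);print("wristcam",-cm[2].T@cm[3],"looks",cm[2][2])
E
```

```text
[[ 0.224 -0.    -0.975]
 [ 0.975 -0.001  0.224]
 [-0.001 -1.     0.   ]]
wristcam [0.041963   0.55481346 0.37360033] looks [ 0.31656858 -0.07445458 -0.94564309]
```

Call:
arm_command --pt "0.269 -0.28 -0.03 13" --pt "0.269 -0.28 -0.03 13" --pt "0.269 -0.28 -0.03 13" --pt "0.269 -0.28 -0.03 13" --pt "0.269 -0.28 -0.03 13" --pt "0.269 -0.28 -0.03 13" --pt "0.269 -0.28 -0.03 13" --pt "0.269 -0.28 -0.03 13" --pt "0.269 -0.28 -0.03 13" --pt "0.269 -0.28 -0.03 13" --pt "0.269 -0.28 -0.03 13" --pt "0.269 -0.28 -0.03 13" --gripper 0.085 --newtons 40

```text
time_s: 1.3
tool_pos: [0.3913, 0.2569, 0.2013]
tcp_rot: [-1.208, -1.211, 1.211]
contact_force: [0.5, 0.5, -0.2]
gripper_width: 0.0854
```

```bash
cat > look.py <<'E'
from h import *
import sys
name=sys.argv[1]; 
s=env.observe();im=env.grab_frame("wrist")[:,:,::-1].copy();cv2.imwrite(f"pics/{name}_raw.png",im)
np.save(f"pics/{name}.npy",np.r_[s["tool_pos"],s["tcp_rot"]])
cm=cam("wrist",s)
print(s["time_s"],s["tool_pos"].round(4),R.from_rotvec(s["tcp_rot"]).as_matrix()[:,0].round(3),s["contact_force"].round(1),s["gripper_width"])
P=dict(bigc=(.5945,.232,.044,.029),plug=(.3921,.2556,.039,.0195),seat=(.4387,.1244,.02,.031),bigr=(.4472,-.0026,.026,.044),vial=(.5951,-.0396,.076,.0135),smc=(.5981,-.174,.032,.02),stand=(.4468,-.1449,.039,.025),smr=(.4032,-.2699,.021,.033),beaker=(.6024,.1085,0,.0285))
for k,(x,y,z,r) in P.items():
    q=cm[2]@np.array([x,y,z])+cm[3]
    if q[2]>.05: circ(cm,im,x,y,z,r,(0,255,0))
cv2.imwrite(f"pics/{name}.png",im)
E
python3 look.py w1
```

```text
1.3 [0.3913 0.2569 0.2013] [-0.003  1.     0.   ] [ 0.5  0.5 -0.2] 0.08536373099298587
```

View pics/w1.png

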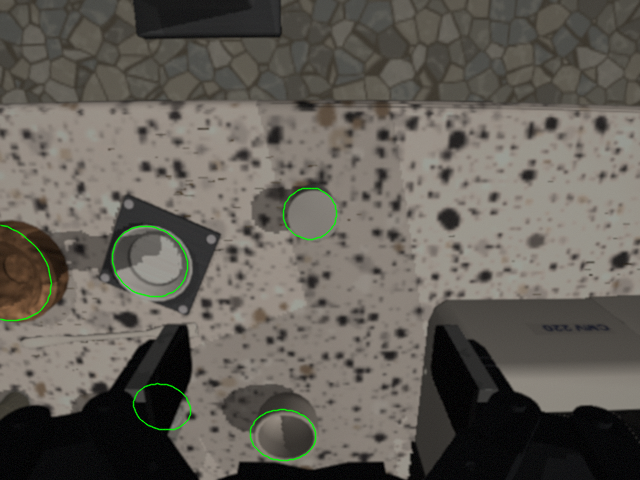

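The wrist view shows the plunger at (310,213), on its predicted circle. The big crucible at (284,435) fits too. The seat is at about (155,260), a few px to the right of its circle. Now going down on the plunger.

Call:
arm_command --pt "0.001 -0.001 -0.05 0" --pt "0.001 -0.001 -0.1 0" --pt "0.001 -0.001 -0.14 0" --pt "0.001 -0.001 -0.165 0" --pt "0.001 -0.001 -0.18 0" --pt "0.001 -0.001 -0.189 0" --pt "0.001 -0.001 -0.189 0" --pt "0.001 -0.001 -0.189 0"

```text
time_s: 2.15
tool_pos: [0.3933, 0.2556, 0.0129]
tcp_rot: [-1.209, -1.211, 1.21]
contact_force: [-0.0, -0.1, -0.2]
gripper_width: 0.0852
```

Call:
arm_command --pt "0 0 0 0" --pt "0 0 0 0" --pt "0 0 0 0" --pt "0 0 0 0" --pt "0 0 0 0" --pt "0 0 0 0" --pt "0 0 0 0" --pt "0 0 0 0" --gripper 0.03 --newtons 50

```text
time_s: 2.95
tool_pos: [0.3936, 0.2554, 0.0131]
tcp_rot: [-1.209, -1.211, 1.209]
contact_force: [-1.1, 0.2, 7.4]
gripper_width: 0.0375
```

```bash
python3 look.py w2; python3 - <<'E'
import cv2
a=cv2.imread("pics/w1_raw.png");cv2.imwrite("pics/w1c.png",cv2.resize(a[180:340,0:260],None,fx=3,fy=3))
E
```

```text
2.95 [0.3936 0.2554 0.0131] [-0.001  1.     0.001] [-1.1  0.2  7.4] 0.03748361330408039
```

View pics/w2.png

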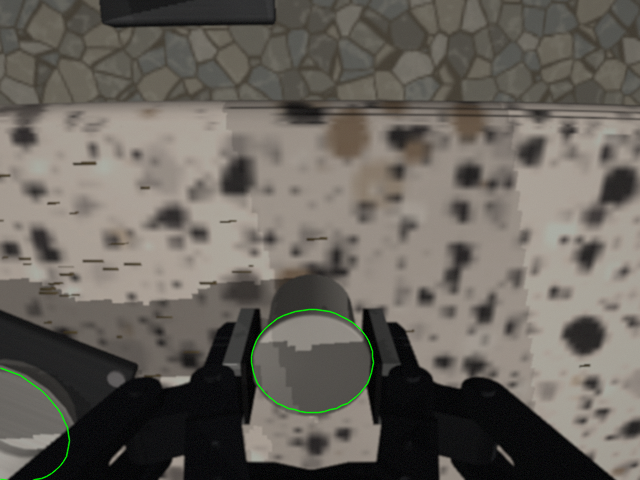

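View pics/w1c.png

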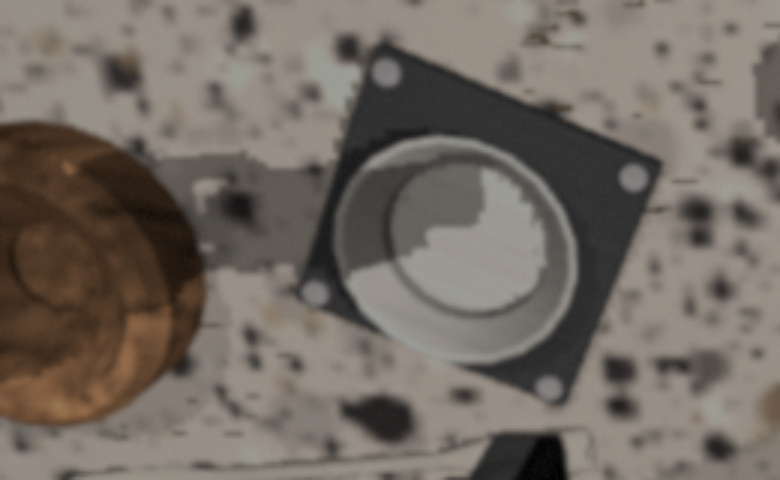

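Plunger gripped (opening 37.5 mm). The seat rim's centre is at (152,263), which agrees with the top-view estimate. Carrying it over.

Call:
arm_command --pt "0 0 0.03 0" --pt "0 0 0.06 0" --pt "0.01 -0.03 0.06 0" --pt "0.03 -0.075 0.06 0" --pt "0.0465 -0.115 0.06 0" --pt "0.0465 -0.131 0.06 0" --pt "0.0465 -0.131 0.06 0" --pt "0.0465 -0.131 0.06 0" --pt "0.0465 -0.131 0.06 0"

```text
time_s: 3.9
tool_pos: [0.4393, 0.1247, 0.0722]
tcp_rot: [-1.208, -1.21, 1.21]
contact_force: [-0.5, 0.6, -3.0]
gripper_width: 0.0376
```

```bash
python3 look.py w3
```

```text
3.9 [0.4393 0.1247 0.0722] [-0.002  1.     0.   ] [-0.5  0.6 -3. ] 0.03756040743602145
```

View pics/w3.png

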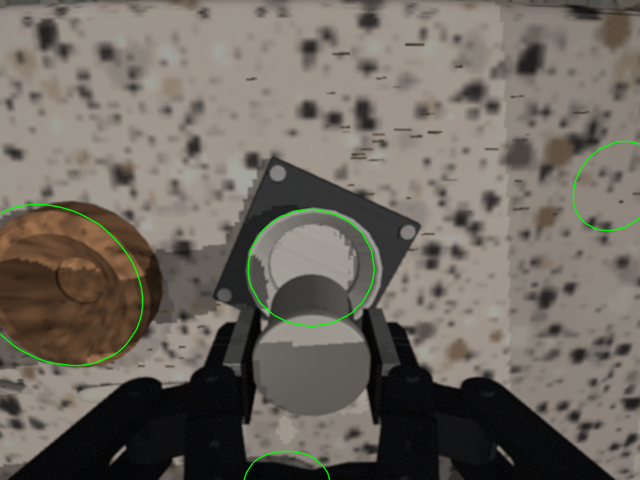

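The plunger hangs straight at (312,365), with the seat rim at about (315,267), so I'll shift about 2 mm in +y and lower.

Call:
arm_command --pt "0.0 0.0015 -0.02 0" --pt "0.0 0.0015 -0.035 0" --pt "0.0 0.0015 -0.045 0" --pt "0.0 0.0015 -0.051 0" --pt "0.0 0.0015 -0.052 0" --pt "0.0 0.0015 -0.052 0" --pt "0.0 0.0015 -0.052 0"

```text
time_s: 4.65
tool_pos: [0.44, 0.1257, 0.0206]
tcp_rot: [-1.209, -1.211, 1.21]
contact_force: [-0.3, -0.1, -1.8]
gripper_width: 0.0372
```

Call:
arm_command --pt "0 0 0 0" --pt "0 0 0 0" --pt "0 0 0.002 0" --pt "0 0 0.004 0" --pt "0 0 0.01 0" --pt "0 0 0.03 0" --pt "0 0 0.06 0" --pt "0 0 0.1 0" --pt "0 0 0.13 0" --pt "0 0 0.13 0" --gripper 0.07

```text
time_s: 5.65
tool_pos: [0.4416, 0.1257, 0.1545]
tcp_rot: [-1.213, -1.216, 1.206]
contact_force: [0.3, -0.9, -0.6]
gripper_width: 0.0701
```

```bash
python3 look.py w4
```

```text
5.65 [0.4416 0.1257 0.1545] [-0.001  1.     0.001] [ 0.3 -0.9 -0.6] 0.07009696665843713
```

View pics/w4.png

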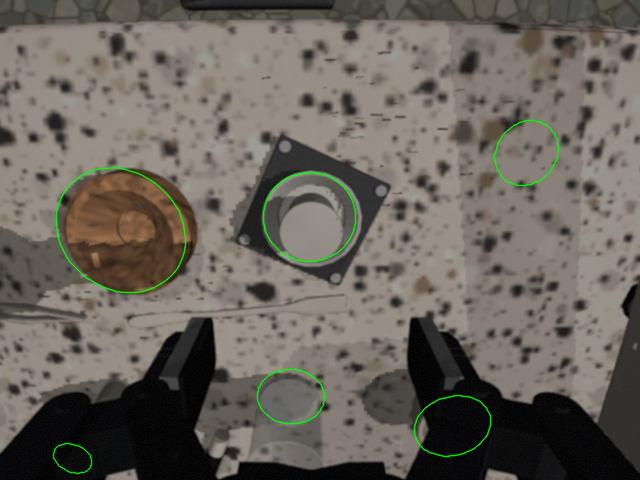

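```bash
python3 - <<'E'
from h import *
a=cv2.imread("pics/w4_raw.png");cv2.imwrite("pics/w4c.png",cv2.resize(a[130:310,40:400],None,fx=2.2,fy=2.2,interpolation=cv2.INTER_CUBIC))
p=np.load("pics/w4.npy");cm=cam("wrist",dict(tool_pos=p[:3],tcp_rot=p[3:]))
print("plunger",cast(cm,[(311,230)],.0455))
E
```

```text
plunger [[0.43890572 0.12572044 0.0455    ]]
```

View pics/w4c.png

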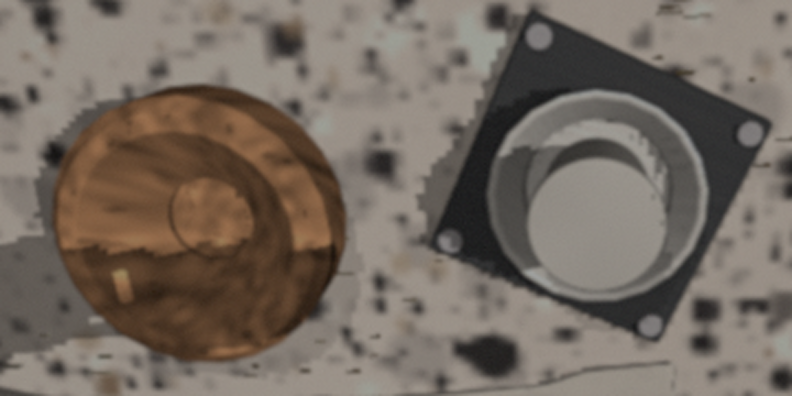

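Call:
arm_command --pt "0.03 0.03 0.0 0" --pt "0.06 0.06 0.0 0" --pt "0.1 0.09 0.0 0" --pt "0.13 0.106 0.0 0" --pt "0.154 0.106 0.0 0" --pt "0.154 0.106 0.0 0" --pt "0.154 0.106 0.0 0" --pt "0.154 0.106 0.0 0" --gripper 0.085

```text
time_s: 6.5
tool_pos: [0.5926, 0.2312, 0.1497]
tcp_rot: [-1.208, -1.209, 1.211]
contact_force: [-1.3, 0.2, 0.1]
gripper_width: 0.0847
```

```bash
python3 look.py w5;python3 - <<'E'
from h import *
p=np.load("pics/w4.npy");cm=cam("wrist",dict(tool_pos=p[:3],tcp_rot=p[3:]))
print(cast(cm,[(311.4,218.6)],.02),cast(cm,[(128.6,231)],.026))
E
```

```text
6.5 [0.5926 0.2312 0.1497] [-0.001  1.    -0.   ] [-1.3  0.2  0.1] 0.0847378048137442
[[0.43914622 0.12599196 0.02      ]] [[0.44598078 0.00349136 0.026     ]]
```

View pics/w5.png

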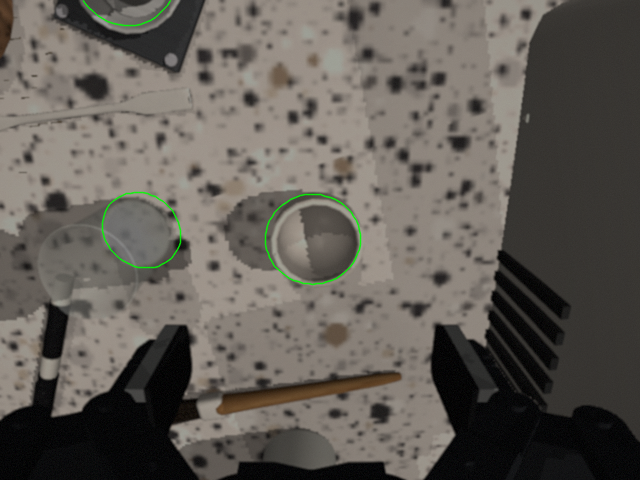

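The crucible's rim is at (316,239) and fits within 1.5 mm. Its jaws' clearance to the machine is about 30 mm, so I'm going down.

Call:
arm_command --pt "0.001 0.002 -0.04 0" --pt "0.001 0.002 -0.08 0" --pt "0.001 0.002 -0.11 0" --pt "0.001 0.002 -0.127 0" --pt "0.001 0.002 -0.135 0" --pt "0.001 0.002 -0.135 0" --pt "0.001 0.002 -0.135 0"

```text
time_s: 7.25
tool_pos: [0.595, 0.2336, 0.0165]
tcp_rot: [-1.21, -1.211, 1.209]
contact_force: [0.1, 0.2, 0.5]
gripper_width: 0.0848
```

Call:
arm_command --pt "0 0 0 0" --pt "0 0 0 0" --pt "0 0 0 0" --pt "0 0 0 0" --pt "0 0 0 0" --pt "0 0 0 0" --pt "0 0 0 0" --gripper 0.045 --newtons 35

```text
time_s: 7.95
tool_pos: [0.5953, 0.2337, 0.0168]
tcp_rot: [-1.21, -1.212, 1.209]
contact_force: [-1.7, -0.8, 7.4]
gripper_width: 0.0582
```

```bash
python3 look.py w6
```

```text
7.95 [0.5953 0.2337 0.0168] [-0.001  1.     0.   ] [-1.7 -0.8  7.4] 0.058167870433589404
```

View pics/w6.png

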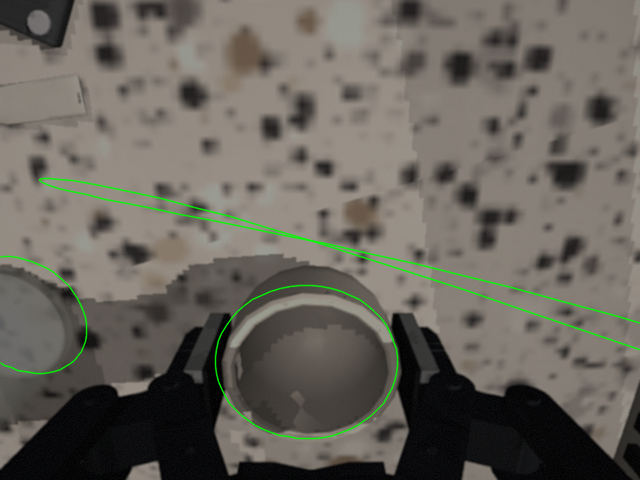

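Gripped at 58.2 mm. Carrying it round the beaker to above the big ring.

Call:
arm_command --pt "0 0 0.03 0" --pt "-0.01 0 0.06 0" --pt "-0.04 0 0.085 0" --pt "-0.08 -0.01 0.085 0" --pt "-0.11 -0.03 0.085 0" --pt "-0.135 -0.06 0.085 0" --pt "-0.1485 -0.1 0.085 0" --pt "-0.1485 -0.14 0.085 0" --pt "-0.1485 -0.18 0.085 0" --pt "-0.1485 -0.215 0.085 0" --pt "-0.1485 -0.2335 0.085 0" --pt "-0.1485 -0.2335 0.085 0" --pt "-0.1485 -0.2335 0.085 0" --pt "-0.1485 -0.2335 0.085 0"

```text
time_s: 9.4
tool_pos: [0.4461, 0.0007, 0.1004]
tcp_rot: [-1.208, -1.211, 1.21]
contact_force: [0.0, 0.3, -1.7]
gripper_width: 0.0583
```

```bash
python3 look.py w7
```

```text
9.4 [0.4461 0.0007 0.1004] [-0.002  1.     0.   ] [ 0.   0.3 -1.7] 0.05827228217876233
```

View pics/w7.png

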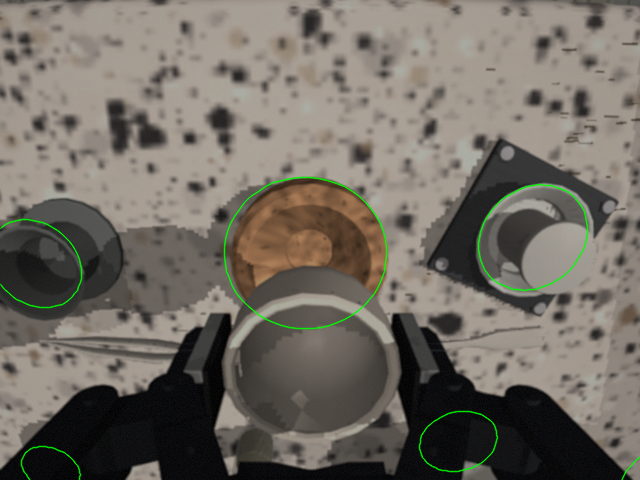

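The ring's top is centred at about (310,253), so its axis is at roughly (0.447, −0.0005). The crucible hangs upright at (312,365). Lowering.

Call:
arm_command --pt "0.001 -0.001 -0.03 0" --pt "0.001 -0.001 -0.055 0" --pt "0.001 -0.001 -0.067 0" --pt "0.001 -0.001 -0.073 0" --pt "0.001 -0.001 -0.076 0" --pt "0.001 -0.001 -0.076 0" --pt "0.001 -0.001 -0.076 0"

```text
time_s: 10.15
tool_pos: [0.4484, -0.0006, 0.025]
tcp_rot: [-1.21, -1.213, 1.209]
contact_force: [5.1, 0.9, 0.8]
gripper_width: 0.0583
```

Call:
arm_command --pt "0 0 0 0" --pt "0 0 0 0" --pt "0 0 0.001 0" --pt "0 0 0.003 0" --pt "0 0 0.008 0" --pt "0 0 0.02 0" --pt "0 0 0.05 0" --pt "0 0 0.09 0" --pt "0 0 0.125 0" --pt "0 0 0.125 0" --gripper 0.08

```text
time_s: 11.15
tool_pos: [0.4492, -0.0014, 0.1538]
tcp_rot: [-1.215, -1.215, 1.208]
contact_force: [0.5, -0.1, -0.4]
gripper_width: 0.0802
```

```bash
python3 look.py w8
```

```text
11.15 [ 0.4492 -0.0014  0.1538] [-0.001  1.    -0.001] [ 0.5 -0.1 -0.4] 0.08017183357271909
```

View pics/w8.png

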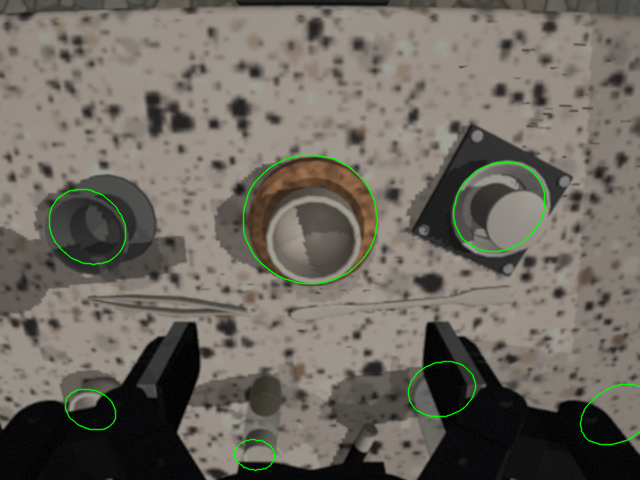

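Crucible in the ring, rim at (314,239). On to the vial.

Call:
arm_command --pt "0.04 -0.01 0.01 0" --pt "0.08 -0.02 0.01 0" --pt "0.12 -0.037 0.01 0" --pt "0.146 -0.037 0.01 0" --pt "0.146 -0.037 0.01 0" --pt "0.146 -0.037 0.01 0" --pt "0.146 -0.037 0.01 0" --gripper 0.07

```text
time_s: 11.9
tool_pos: [0.5919, -0.0377, 0.1587]
tcp_rot: [-1.207, -1.209, 1.211]
contact_force: [-0.7, 0.1, -0.3]
gripper_width: 0.0701
```

```bash
python3 look.py w9;python3 - <<'E'
from h import *
p=np.load("pics/w8.npy");cm=cam("wrist",dict(tool_pos=p[:3],tcp_rot=p[3:]))
print(cast(cm,[(314,239)],.051))
E
```

```text
11.9 [ 0.5919 -0.0377  0.1587] [-0.001  1.     0.   ] [-0.7  0.1 -0.3] 0.07007916377324305
[[4.50258139e-01 2.01467707e-04 5.10000000e-02]]
```

View pics/w9.png

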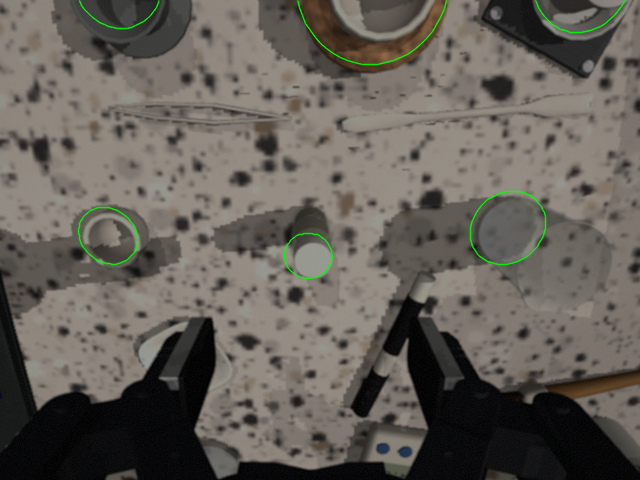

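The vial's cap is at (313,261), so the vial is at about (0.597, −0.037). The small crucible is at (108,235) on the left.

Call:
arm_command --pt "0.003 0.0005 -0.04 0" --pt "0.003 0.0005 -0.08 0" --pt "0.003 0.0005 -0.105 0" --pt "0.003 0.0005 -0.12 0" --pt "0.003 0.0005 -0.122 0" --pt "0.003 0.0005 -0.122 0" --pt "0.003 0.0005 -0.122 0"

```text
time_s: 12.65
tool_pos: [0.5966, -0.0375, 0.0387]
tcp_rot: [-1.21, -1.211, 1.209]
contact_force: [0.5, -0.1, 0.1]
gripper_width: 0.07
```

Call:
arm_command --pt "0 0 0 0" --pt "0 0 0 0" --pt "0 0 0 0" --pt "0 0 0 0" --pt "0 0 0 0" --pt "0 0 0 0" --pt "0 0 0 0" --pt "0 0 0 0" --gripper 0.018 --newtons 25

```text
time_s: 13.45
tool_pos: [0.5965, -0.0376, 0.0379]
tcp_rot: [-1.21, -1.211, 1.21]
contact_force: [-0.1, -0.7, 5.7]
gripper_width: 0.0257
```

```bash
python3 look.py w10
```

```text
13.45 [ 0.5965 -0.0376  0.0379] [-0.001  1.    -0.   ] [-0.1 -0.7  5.7] 0.025727980614499022
```

View pics/w10.png

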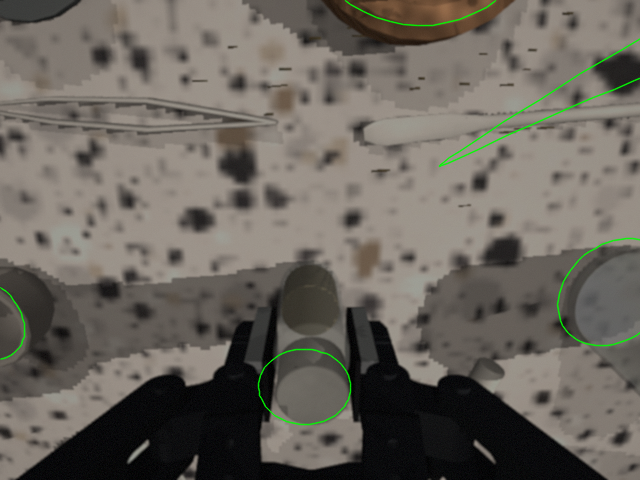

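Call:
arm_command --pt "0 0 0.03 0" --pt "0 0 0.06 0" --pt "-0.02 -0.015 0.085 0" --pt "-0.05 -0.04 0.085 0" --pt "-0.08 -0.06 0.085 0" --pt "-0.11 -0.08 0.085 0" --pt "-0.135 -0.097 0.085 0" --pt "-0.1495 -0.1055 0.085 0" --pt "-0.1495 -0.1055 0.085 0" --pt "-0.1495 -0.1055 0.085 0" --pt "-0.1495 -0.1055 0.085 0"

```text
time_s: 14.6
tool_pos: [0.4474, -0.1427, 0.1223]
tcp_rot: [-1.209, -1.211, 1.21]
contact_force: [-0.6, -1.7, 0.2]
gripper_width: 0.0259
```

```bash
python3 look.py w11
```

```text
14.6 [ 0.4474 -0.1427  0.1223] [-0.002  1.     0.   ] [-0.6 -1.7  0.2] 0.02593072127208487
```

View pics/w11.png

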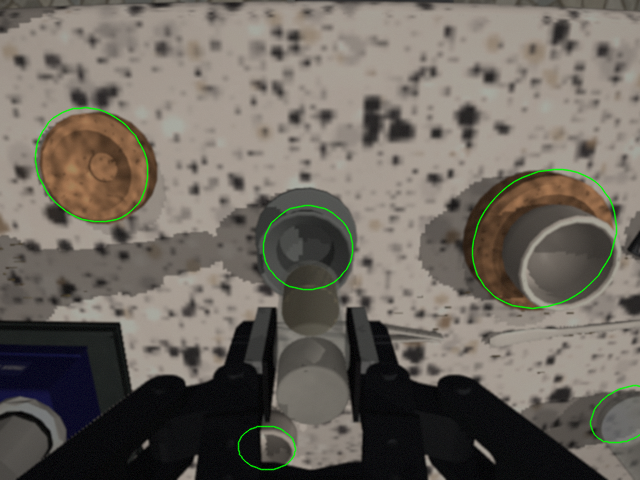

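```bash
python3 - <<'E'
from h import *
a=cv2.imread("pics/w11_raw.png")[170:440,220:400];a=cv2.convertScaleAbs(a,alpha=1.6,beta=10)
cv2.imwrite("pics/w11c.png",cv2.resize(a,None,fx=2.2,fy=2.2,interpolation=cv2.INTER_CUBIC))
p=np.load("pics/w11.npy");cm=cam("wrist",dict(tool_pos=p[:3],tcp_rot=p[3:]))
print(proj(cm,[[.4474,-.1427,.039],[.4474,-.1427,.16],[.4474,-.1427,.0]]))
E
```

```text
[[311.20401619 249.75474744]
 [311.16696568 390.85704859]
 [311.20928292 228.88143845]]
```

View pics/w11c.png

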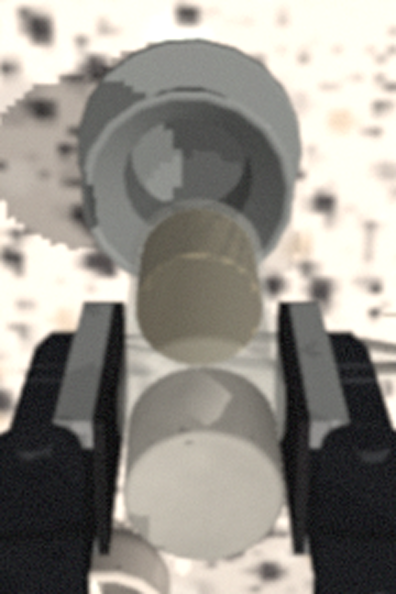

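```bash
python3 - <<'E'
from h import *
p=np.load("pics/w11.npy");cm=cam("wrist",dict(tool_pos=p[:3],tcp_rot=p[3:]))
for z in (0,.004,.006): print(z,"foot top edge",cast(cm,[(308,188.2),(256.5,235),(356,235)],z)[:,:2].round(4).tolist())
print("mouth",cast(cm,[(308,213),(260,255),(355.5,255)],.039).round(4).tolist())
# socket floor edge/straight: crop ellipse around (187,160) w~ 125
print("floor", cast(cm,[(305,170+115/2.2),(220+126/2.2,243),(220+250/2.2,243)],.006).round(4).tolist())
t=cv2.imread("pics/top0.png")
cv2.imwrite("pics/t_s.png",cv2.resize(cv2.convertScaleAbs(t[255:310,325:385],alpha=2),None,fx=10,fy=10,interpolation=cv2.INTER_CUBIC))
E
```

```text
0 foot top edge [[0.4207, -0.1448], [0.4516, -0.1783], [0.4515, -0.1136]]
0.004 foot top edge [[0.4198, -0.1447], [0.4503, -0.1777], [0.4502, -0.114]]
0.006 foot top edge [[0.4194, -0.1447], [0.4496, -0.1775], [0.4495, -0.1142]]
mouth [[0.4261, -0.1445, 0.039], [0.4506, -0.1716, 0.039], [0.4505, -0.1177, 0.039]]
floor [[0.4412, -0.1466, 0.006], [0.455, -0.1644, 0.006], [0.4549, -0.1284, 0.006]]
```

View pics/t_s.png

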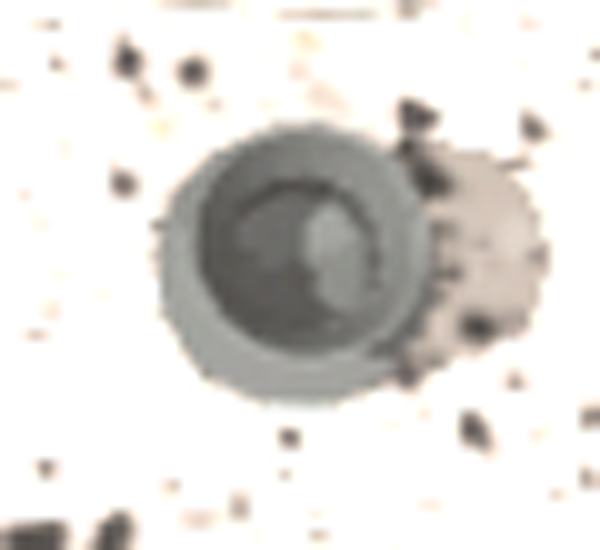

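The stand axis measures about (0.4515, −0.1447) from its foot and mouth edges, and the vial hangs at about (0.4495, −0.1423). So I shift +2 mm in x and −2.5 mm in y, then lower in two steps.

Call:
arm_command --pt "0.002 -0.0025 0 0" --pt "0.002 -0.0025 -0.02 0" --pt "0.002 -0.0025 -0.04 0" --pt "0.002 -0.0025 -0.052 0" --pt "0.002 -0.0025 -0.06 0" --pt "0.002 -0.0025 -0.06 0"

```text
time_s: 15.25
tool_pos: [0.4485, -0.1451, 0.0614]
tcp_rot: [-1.207, -1.21, 1.21]
contact_force: [0.5, -0.7, -0.8]
gripper_width: 0.0257
```

Call:
arm_command --pt "0 0 -0.008 0" --pt "0 0 -0.014 0" --pt "0 0 -0.016 0" --pt "0 0 -0.016 0" --pt "0 0 -0.016 0"

```text
time_s: 15.75
tool_pos: [0.4487, -0.1455, 0.0465]
tcp_rot: [-1.209, -1.21, 1.21]
contact_force: [0.7, -1.0, -0.4]
gripper_width: 0.0257
```

Call:
arm_command --pt "0 0 -0.002 0" --pt "0 0 -0.002 0" --pt "0 0 -0.002 0"

```text
time_s: 16.05
tool_pos: [0.4486, -0.1455, 0.0443]
tcp_rot: [-1.209, -1.21, 1.21]
contact_force: [-1.0, 0.2, -0.0]
gripper_width: 0.0257
```

Call:
arm_command --pt "0 0 0 0" --pt "0 0 0 0" --pt "0 0 0.002 0" --pt "0 0 0.006 0" --pt "0 0 0.02 0" --pt "0 0 0.05 0" --pt "0 0 0.09 0" --pt "0 0 0.115 0" --pt "0 0 0.115 0" --pt "0 0 0.115 0" --gripper 0.05

```text
time_s: 17.05
tool_pos: [0.4487, -0.1455, 0.1596]
tcp_rot: [-1.21, -1.211, 1.21]
contact_force: [-0.0, -0.4, -0.2]
gripper_width: 0.0501
```

```bash
python3 look.py w12
```

```text
17.05 [ 0.4487 -0.1455  0.1596] [-0.001  1.    -0.001] [-0.  -0.4 -0.2] 0.05007060460885413
```

View pics/w12.png

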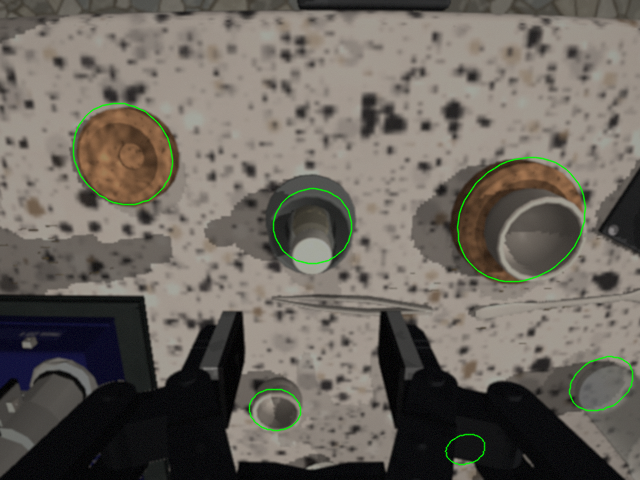

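Vial upright in its stand, cap at (312,255). Now the small crucible.

Call:
arm_command --pt "0.04 -0.01 -0.01 0" --pt "0.08 -0.02 -0.01 0" --pt "0.12 -0.028 -0.01 0" --pt "0.15 -0.028 -0.01 0" --pt "0.15 -0.028 -0.01 0" --pt "0.15 -0.028 -0.01 0" --pt "0.15 -0.028 -0.01 0" --gripper 0.07

```text
time_s: 17.8
tool_pos: [0.5975, -0.1732, 0.1484]
tcp_rot: [-1.207, -1.209, 1.21]
contact_force: [-0.0, -0.2, 0.2]
gripper_width: 0.0699
```

```bash
python3 look.py w13
```

```text
17.8 [ 0.5975 -0.1732  0.1484] [-0.001  1.     0.001] [-0.  -0.2  0.2] 0.0699213363729432
```

View pics/w13.png

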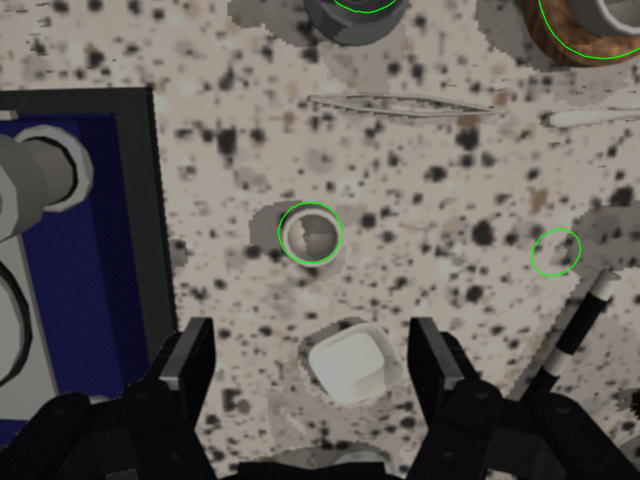

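The small crucible's rim is at (312,237), matching within 2 mm.

Call:
arm_command --pt "0.001 0 -0.04 0" --pt "0.001 0 -0.08 0" --pt "0.001 0 -0.11 0" --pt "0.001 0 -0.13 0" --pt "0.001 0 -0.139 0" --pt "0.001 0 -0.139 0" --pt "0.001 0 -0.139 0"

```text
time_s: 18.55
tool_pos: [0.6, -0.1737, 0.0115]
tcp_rot: [-1.21, -1.211, 1.21]
contact_force: [-0.0, -1.0, 1.1]
gripper_width: 0.0702
```

Call:
arm_command --pt "0 0 0 0" --pt "0 0 0 0" --pt "0 0 0 0" --pt "0 0 0 0" --pt "0 0 0 0" --pt "0 0 0 0" --pt "0 0 0 0" --gripper 0.03 --newtons 30

```text
time_s: 19.25
tool_pos: [0.6002, -0.1737, 0.0116]
tcp_rot: [-1.211, -1.211, 1.21]
contact_force: [-1.3, -0.5, 6.9]
gripper_width: 0.0392
```

```bash
python3 look.py w14
```

```text
19.25 [ 0.6002 -0.1737  0.0116] [-0.001  1.    -0.001] [-1.3 -0.5  6.9] 0.03924465882301977
```

View pics/w14.png

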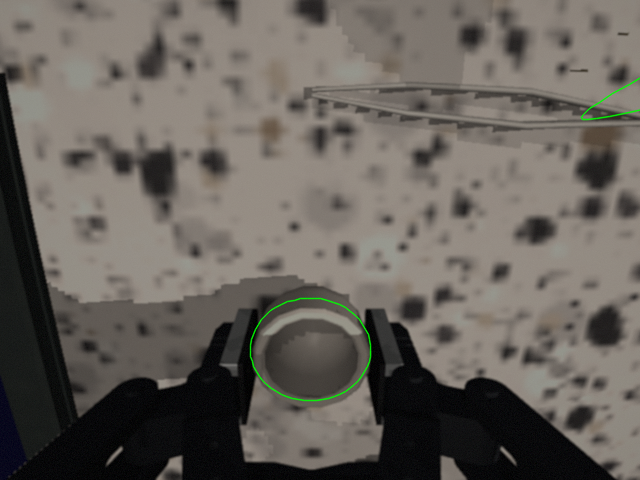

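Gripped at 39.2 mm. I'll carry it at a height above the vial cap, staying clear of the press on the right.

Call:
arm_command --pt "0 0 0.04 0" --pt "0 0 0.08 0" --pt "-0.02 0 0.12 0" --pt "-0.06 -0.005 0.12 0" --pt "-0.1 -0.015 0.12 0" --pt "-0.14 -0.03 0.12 0" --pt "-0.17 -0.055 0.12 0" --pt "-0.19 -0.08 0.12 0" --pt "-0.195 -0.095 0.11 0" --pt "-0.195 -0.095 0.09 0" --pt "-0.195 -0.095 0.09 0" --pt "-0.195 -0.095 0.09 0" --pt "-0.195 -0.095 0.09 0"

```text
time_s: 20.6
tool_pos: [0.4052, -0.2684, 0.1012]
tcp_rot: [-1.21, -1.211, 1.211]
contact_force: [0.0, 0.2, -0.7]
gripper_width: 0.0391
```

```bash
python3 look.py w15; python3 - <<'E'
from h import *
a=cv2.imread("pics/w15_raw.png")[150:440,200:420];a=cv2.convertScaleAbs(a,alpha=1.6,beta=10)
cv2.imwrite("pics/w15c.png",cv2.resize(a,None,fx=2,fy=2,interpolation=cv2.INTER_CUBIC))
E
```

```text
20.6 [ 0.4052 -0.2684  0.1012] [-0.002  1.    -0.001] [ 0.   0.2 -0.7] 0.03913920190050816
```

View pics/w15.png

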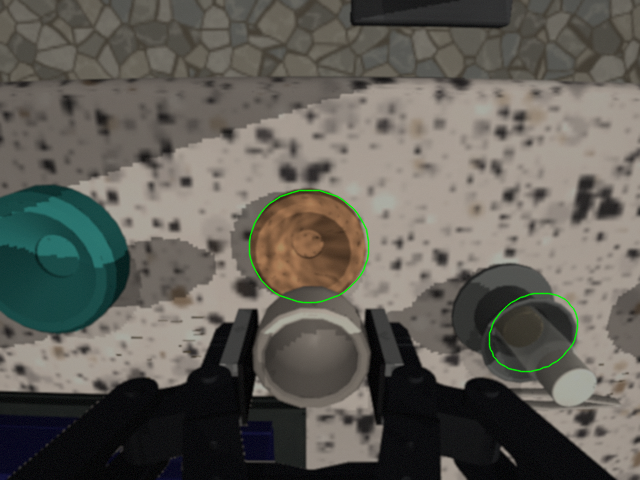

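View pics/w15c.png

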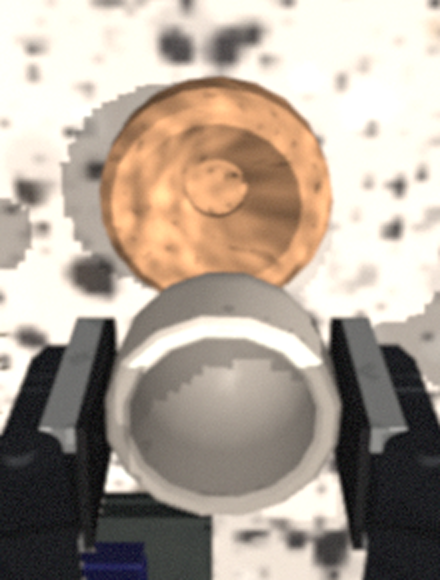

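```bash
python3 - <<'E'
from h import *
p=np.load("pics/w15.npy");cm=cam("wrist",dict(tool_pos=p[:3],tcp_rot=p[3:]))
print("disc",cast(cm,[(308,243.5)],.006),"top edge",cast(cm,[(308,191.5)],.021),"LR",cast(cm,[(250,243),(366,243)],.021))
print("cruc rim",cast(cm,[(311.5,355)],.122))
E
```

```text
disc [[ 0.40572598 -0.27036222  0.006     ]] top edge [[ 0.37128477 -0.27022018  0.021     ]] LR [[ 0.40020742 -0.30219333  0.021     ]
 [ 0.4000785  -0.23830848  0.021     ]]
cruc rim [[ 0.40408229 -0.26828608  0.122     ]]
```

The ring axis is at about (0.405, −0.270) and the crucible at (0.404, −0.268), so I shift −2 mm in y and lower.

Call:
arm_command --pt "0.0005 -0.002 -0.03 0" --pt "0.0005 -0.002 -0.055 0" --pt "0.0005 -0.002 -0.07 0" --pt "0.0005 -0.002 -0.077 0" --pt "0.0005 -0.002 -0.08 0" --pt "0.0005 -0.002 -0.08 0" --pt "0.0005 -0.002 -0.08 0"

```text
time_s: 21.35
tool_pos: [0.4056, -0.2708, 0.0211]
tcp_rot: [-1.21, -1.21, 1.21]
contact_force: [0.4, -0.1, 0.3]
gripper_width: 0.0397
```

Call:
arm_command --pt "0 0 0 0" --pt "0 0 0 0" --pt "0 0 0.001 0" --pt "0 0 0.003 0" --pt "0 0 0.008 0" --pt "0 0 0.02 0" --pt "0 0 0.05 0" --pt "0 0 0.09 0" --pt "0 0 0.125 0" --pt "0 0 0.125 0" --pt "0 0 0.125 0" --gripper 0.06

```text
time_s: 22.45
tool_pos: [0.4053, -0.2707, 0.146]
tcp_rot: [-1.211, -1.21, 1.21]
contact_force: [-0.8, -0.2, 0.1]
gripper_width: 0.0602
```

```bash
python3 look.py w16
```

```text
22.45 [ 0.4053 -0.2707  0.146 ] [-0.001  1.    -0.001] [-0.8 -0.2  0.1] 0.06020066816505053
```

View pics/w16.png

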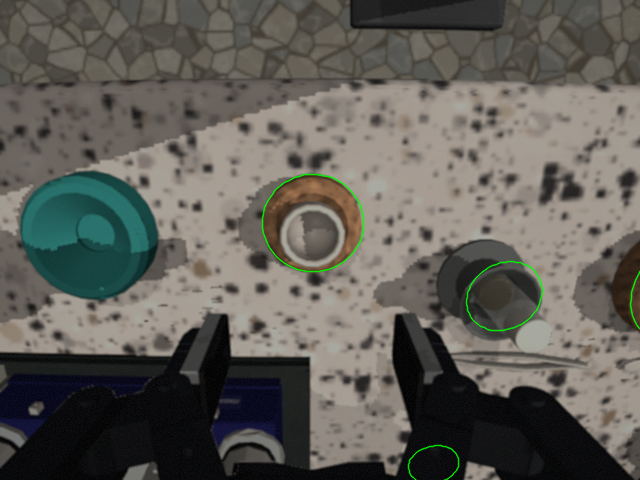

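Small crucible in its ring, rim at (312,235). I'll move the arm out of the way and check with the fixed cameras.

Call:
arm_command --pt "0 0 0.04 0" --pt "-0.02 0.02 0.08 0" --pt "-0.02 0.06 0.1 0" --pt "-0.02 0.1 0.1 0" --pt "-0.02 0.14 0.1 0" --pt "-0.02 0.18 0.1 0" --pt "-0.02 0.22 0.1 0" --pt "-0.02 0.27 0.1 0" --pt "-0.02 0.32 0.1 0" --pt "-0.02 0.37 0.1 0" --pt "-0.02 0.42 0.1 0" --pt "-0.02 0.47 0.1 0" --pt "-0.02 0.52 0.1 0" --pt "-0.04 0.57 0.1 0" --pt "-0.07 0.61 0.1 0" --pt "-0.07 0.61 0.1 0" --pt "-0.07 0.61 0.1 0" --pt "-0.07 0.61 0.1 0"

```text
time_s: 24.3
tool_pos: [0.3353, 0.3389, 0.2445]
tcp_rot: [-1.209, -1.209, 1.211]
contact_force: [-0.3, 0.3, 0.5]
gripper_width: 0.06
```

```bash
python3 - <<'E'
from h import *
print(env.observe()["time_s"])
t=env.grab_frame("top")[:,:,::-1];s=env.grab_frame("scene")[:,:,::-1]
f=lambda a:cv2.convertScaleAbs(a,alpha=1.3)
cv2.imwrite("pics/ft.png",cv2.resize(f(t[180:330,150:450]),None,fx=2.66,fy=2.66,interpolation=cv2.INTER_CUBIC))
cv2.imwrite("pics/fs.png",cv2.resize(f(s[160:430,150:450]),None,fx=2.2,fy=2.2,interpolation=cv2.INTER_CUBIC))
E
```

```text
24.3
```

View pics/ft.png

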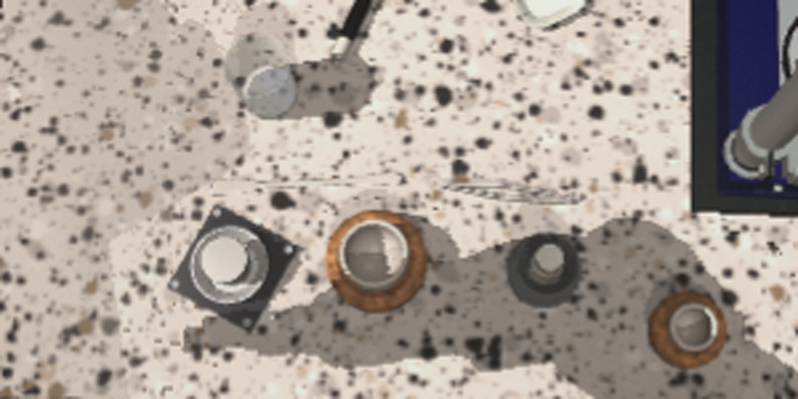

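View pics/fs.png

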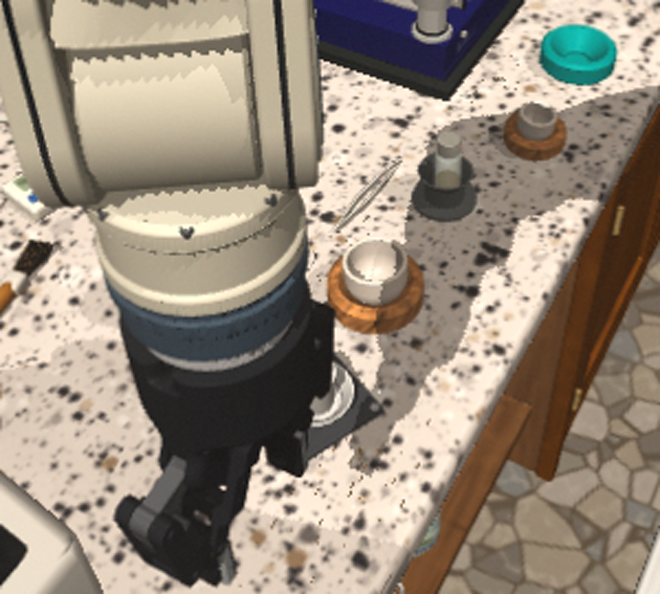

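```bash
python3 - <<'E'
from h import *
top=cam("top");f=lambda a:(np.array(a)/2.66+(150,180))
H=dict(bigc=((374,255),.051,(377,261),.026),smc=((694,326),.039,(688,329),.021),plug=((225,259),.0455,(230,264),.02),vial=((548,257),.082,(355.5,279.3),.039))
for k,(a,za,b,zb) in H.items():
    p=cast(top,[f(a)],za)[0]; q=cast(top,[f(b) if k!="vial" else b],zb)[0]; print(k,p.round(4),q.round(4),(np.hypot(*(p-q)[:2])*1000).round(1))
t=cv2.imread("pics/ft.png")
cv2.imwrite("pics/ftc.png",cv2.resize(t[190:385,640:740],None,fx=3,fy=3))
p=np.load("pics/w16.npy");cm=cam("wrist",dict(tool_pos=p[:3],tcp_rot=p[3:]))
im=cv2.imread("pics/w16_raw.png");print(cast(cm,[(312.5,235)],.039))
for z,c in ((.039,(0,255,0)),): circ(cm,im,*cast(cm,[(312.5,235)],z)[0][:2],z,.02,c)
circ(cm,im,.405,-.2703,.021,.033,(0,255,255))
cv2.imwrite("pics/w16c.png",cv2.resize(im[150:300,220:400],None,fx=4,fy=4))
E
```

```text
bigc [ 0.4477 -0.0017  0.051 ] [ 0.4469 -0.0027  0.026 ] 1.2
smc [ 0.4038 -0.2712  0.039 ] [ 0.4032 -0.2697  0.021 ] 1.5
plug [0.4386 0.1235 0.0455] [0.4386 0.124  0.02  ] 0.5
vial [ 0.4481 -0.1444  0.082 ] [ 0.4496 -0.1466  0.039 ] 2.7
[[ 0.40462776 -0.26999144  0.039     ]]
```

View pics/w16c.png

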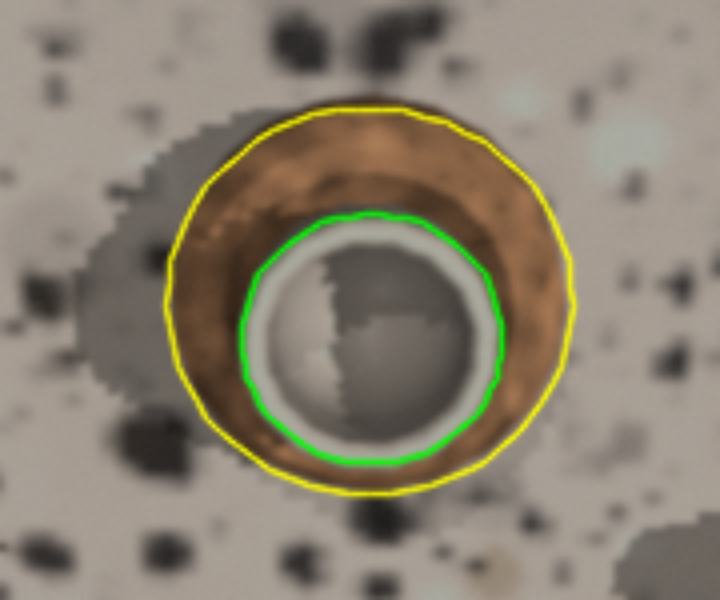

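All four pieces are centred within 3 mm, with rim sizes that match their seated heights. The gripper is empty and clear of everything, so I'm handing in.

```bash
python3 - <<'E'
from workcell import env
print(env.job_done())
E
```

```text
the job is handed in; nothing more can be done
None
```

All four pieces are in their own holders, and I handed the job in at about 24 s of the 118 s allowed. I placed the plunger first, then the larger crucible, the vial and the smaller crucible. The beaker and the turquoise ring were left alone.

**Centring:** measured in the last top view, each piece against its holder's axis:

| Piece | Offset from axis | Allowed |
|---|---|---|
| Larger crucible | 1.2 mm | 9 mm |
| Smaller crucible | 1.5 mm | 9 mm |
| Plunger | 0.5 mm | 11 mm |
| Vial | 2.7 mm | 10 mm |

**Upright and fully down:**
- All four looked upright in the pictures. I did not measure their tilt or final height directly.
- The smaller crucible's rim, in the wrist view, fits the size expected at its seated height.
- I lowered the plunger, vial and larger crucible to within 1–2 mm of their seated heights before letting go, and the smaller crucible to within about 3 mm.

**Clear of everything:** the arm ended away from the pieces with its gripper empty and open, and the contact force reading was near zero. The beaker's base is where it was at the start in the top view.

**Disagreements:** the wrist, top and scene cameras differed steadily by about 2–3 mm, roughly what the calibration error allows. My first estimate of the vial stand's position was about 4–5 mm off in x, and I corrected it from a close view before lowering the vial. The larger crucible met a sideways force of about 5 N as it entered its ring, then settled when released. In the final scene view the arm hid the beaker and most of the plunger seat, so those two rest on the top and wrist views.

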